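# Lock a bottle crate's hasp with a hairpin spring clip

## Task

Lock the lid of the green bottle crate: fold the steel hasp strap down flat over the stud on the lid, then push the hairpin spring clip from the strap's free end along the strap onto the stud's shank, above the strap and under the stud's head, until it snaps home, and let go of it. The stud slides away in its slot until it meets the slot's end, so push on by feel, gently and without forcing the clip, stop pushing as soon as it snaps, and leave the other things where they are.

Things in the scene. Friction and masses are not known exactly. Their poses are not given: they have to be found in the camera images.
- clip_bow (a point): Loose hairpin spring clip, bare 5 mm steel wire, 81 mm long, 0.09 kg, lying flat: centre of its bow, half-way up. +x points from bow to open mouth, z up. The bow is three wires (16 mm) high, this point 8 mm over its underside, and 25 mm wide over flat sides (y) at x -12 to +12 mm: grasp these. Back end at x = -17 mm. The two legs, one wire thick, are at this point's height.
- clip_seat (a point): Centre of the clip's round pocket, 34.2 mm in front of clip_bow, same height and axes: the stud's axis is here when the clip is home against its rigid throat. The flared legs first touch the shank when its axis is about 15 mm in front of this point; it then snaps past the neck and stops hard at 0. Home, it can shift by about 1 mm.
- clip_neck (a point): Middle of the 6 mm gap between the spring legs at the neck, 7.3 mm in front of clip_seat. From here the legs flare to a mouth 28 mm wide inside, 38 mm outside, tips 23 mm in front of this point. Passing it takes 8 to 13 N of push if centred on the stud (then the push drops at once); off centre the legs push back sideways. Over 25 N between clip and crate, or over 12 N once snapped home, bends the clip.
- clip_leg_l (a joint): Spread of the clip's left (+y) spring leg about the throat, rad: 0 relaxed, about 0.2 at the neck while the shank passes, springs back.
- clip_leg_r (a joint): Spread of the clip's right (-y) spring leg, likewise.
- crate: Green wooden crate, fixed to the bench, 220 x 280 mm (x, y), lid 230 x 290 mm, its flat top 100 mm above the bench; origin at the centre of its underside; x points from the strap's free end towards its hinge. A steel hasp (stud and strap) is on the lid's middle.
- stud_mid (a point): Upright steel stud on the lid: point on its axis, half-way up the shank, 12.5 mm above the lid; axes as crate. Heights above the lid: foot 16 mm thick to 4 mm, shank 12 mm thick to 21 mm, head 18 mm thick to 27 mm. It slides only along x, with 3.5 N friction, and stops hard 8 to 28 mm further on towards +x (unmeasured, other each time): less push than the snap needs moves it.
- strap_hinge (a point): Hinge axis of the hasp strap (along the crate's y), 2 mm above the lid and 74 to 106 mm towards +x from the stud's starting place; axes as the crate. A 10 mm thick knuckle, 64 mm long. With the strap flat, a level clip whose underside is 2 to 5 mm above the strap's top enters freely under the stud's head.
- strap (a joint): Angle of the hasp strap, rad: 0 flat on the lid over the stud, 1.5 nearly upright. Flat steel bar, 150 mm long from the hinge, 50 mm wide, 4 mm thick (top 4 mm above the lid when flat), window for the stud 56 to 116 mm from the hinge; free end towards the crate's -x side. The stiff hinge (0.15 N m) stays where it is left: push it over from the hinge side and press it flat.
- strap_tip (a point): Middle of the strap's free end, on its outer (when flat: upper) face.
- wine_bottle: Bystander: green glass bottle, 74 mm in diameter, 290 mm tall; origin under its centre.
- oil_can: Bystander: dark steel can, 80 mm in diameter, 120 mm tall; origin under its centre.
- cork_bowl: Bystander: terracotta bowl, 110 mm in diameter, 50 mm tall; origin under its centre.
- cork: Bystander: cork, 24 mm in diameter, 45 mm long, lying on the crate's lid near a back corner.
- spanner: Bystander: steel spanner lying on the bench, about 180 mm long.
- plain_pin: Bystander: plain straight headed steel pin, 82 mm long, 20 mm head, lying on the bench.
- jar: Bystander: glass jar, 80 mm in diameter, 100 mm tall; origin under its centre.

How it is judged:
On the way, in this order (a step that is already met when the one before it is completed fails the run):
1. The hasp strap is folded down flat on the lid (value of joint strap below 0.06 rad), for 0.2 s.
2. The clip has snapped onto the stud's shank, between strap and head, its legs closed again, the strap still down (horizontal distance between clip_seat and stud_mid below 0.004 m and z of clip_seat in the frame of stud_mid between -0.0075 and 0.0075 m and x of clip_bow in the frame of stud_mid below -0.02 m and value of joint each of clip_leg_l, clip_leg_r below 0.07 rad and value of joint strap below 0.06 rad), for 0.2 s.
At the end, for the whole second after the job is handed in: Strap flat (under 0.06 rad); clip snapped on the stud from the strap's free end, released and at rest: clip_seat within 4 mm of the stud's axis and 7.5 mm of mid-shank height, clip_bow over 20 mm from it towards the strap's free end, both legs closed (under 0.07 rad) (all of step 2 and linear speed of clip below 0.02 m/s); the robot touches nothing.
It fails at once if The clip is forced: more than 25 N between the clip and the crate with its hasp (contact force between clip and crate above 25 N).
It fails at once if The clip is driven on against the stud after it has snapped home: more than 12 N (horizontal distance between clip_seat and stud_mid below 0.002 m and value of joint each of clip_leg_l, clip_leg_r below 0.07 rad and contact force between clip and crate above 12 N).
It fails at once if A bystander is moved by more than 25 mm (distance of any of wine_bottle, oil_can, cork_bowl, cork, spanner, plain_pin, jar from where it was at the start of the episode above 0.025 m).
It also fails if it takes over 72 s, if anything falls off the work surface, if the arm or the gripper's body presses on something with over 40 N, if the wrist force passes 120 N, or if a joint passes its speed limit or range.

## Robot

A 6-joint arm with a two-finger parallel gripper is mounted at the origin on the work surface. World frame = base frame: x ahead of the robot, y to its left, z up, the work surface at z = 0. Lengths are in m, angles in rad, forces in N, time in s.
With the tool pointing down it reaches from about 0.35 to 0.775 m from the base axis. Payload 5.5 kg.
Tool frame: the origin (TCP) lies between the finger pads; the fingertips stand 11 mm ahead of it and the grasp point (between the pads) lies 8 mm behind it (tips_ahead is the distance from the TCP to the fingertips, in m); z points along the fingers, y is the line along which they close (so a half turn about z gives the same grasp; the last joint's range is limited). The gripper opens to 85 mm and grips with 20 to 120 N. Pads are 22 mm wide; open, the fingers measure 114 mm over their backs; the gripper's body (76 mm by 85 mm) begins 54 mm behind the grasp point. The pads swing forward as they close: fully open they stand 13 mm farther back than shut.
Start: joints at [-1.334, 0.313, 0.046, 1.304, 0, 1.431], TCP at [0.212, -0.535, 0.242] pointing down, gripper open.
Joint ranges: [-2.76, 2.76], [-0.86, 1.69], [-1.03, 1.26], [-2.2, 2.34], [-1.47, 1.5], [-3.14, 3.14]. Speed limits (rad/s): [2.57, 2.57, 3.14, 3.14, 3.14, 3.14].

## Interface

Orientations are given as a unit quaternion [w, x, y, z].
In Python, from workcell import * gives the robot as it stands. The module is installed in compiled form; this text tells all that it offers.
- The arm moves only by the tool jog_arm, never from a script. Its argument "moves" is a list of rows, each an object with "fingers": the closure, from 0 (fully open) to 1 (shut); "slide": the shift along the tool's x, y, z in mm, a list of three; "angular": the turn, a rotation vector about the tool's x, y, z in degrees, a list of three. A call has 1 to 10 rows; each row is the pose to reach, as a shift and turn from the pose commanded when the call began, along the tool's axes at that moment; what a row does not reach only later rows make up. A row lasts 1/12 s, in which the tool goes at most 41.7 mm and 7.16 degrees, less where a joint would pass 70% of its speed; a pose out of reach is approached as far as the arm can. A call with a gripper value outside its range is refused whole. The fingers move at their own pace and stop on an object; "squeeze" is the grip in N (left out, the last holds). Time passes only in rows, so rows that repeat a pose let the fingers close. It gives the time, the measured TCP pose, the force, the opening and the grip force at its end, in the units of the state.
- get_state(): the state, without advancing time (a new reading comes with each control period).
- read_camera(name): name is "side" or "top" or "wrist"; returns a dict with "color" (400x640x3 uint8, red, green, blue), "fovy" (degrees; the focal length in pixels is half the picture's height over the tangent of half this angle, whatever the lens; pixels are square), "cx", "cy" (the principal point, pixels), "world_from_camera" (4x4, takes a point from camera to world coordinates); the wrist camera has in their place "tool_from_camera" (4x4, takes a point from camera to tool coordinates, whose origin is the TCP and whose axes are the flange's). Camera axes: x right, y down, z forward; pixel columns grow to the right and rows downward; lengths in m; the calibration is good to about 2 mm. A picture is of the moment at which its call begins: read the wrist's pose just before it. There is no depth.
- hand_in(): hands the job in; it is judged then, once.
Trained networks look in a picture, given as the dict that the camera call returned (one of the last four; its "shot" number tells which), for a name from the list of things; names that differ only in an ending like _2 or _b are one class to them, and where a whole thing is asked for, a point or a joint stands for the part that bears it (a point fixed in the world has none). Each returns a list of dicts, best first, with "p" (0 to 1); they miss things now and then, are a little off and sometimes report something else, mostly with a low value. They report only what shows in the picture. A call takes as long as a camera call.
- look_for(target, picture): "point" ([column, row] in pixels, amid what is visible of it).
- tip_of(target, picture): "point" ([column, row] in pixels: a listed point, or the origin of a listed thing).
The state is a dict: "clock": time; "joint_pos": joint angles; "qvel": joint speeds; "tau": joint torques, N m; "tcp_pos": TCP position; "orientation": TCP orientation; "wrist_force": force on the tool from outside, world axes, zero at the start; "ft_torque": the same for the moment, N m; "finger_gap": finger opening in m; "grip_force": force on a finger pad.
Only numpy, scipy, OpenCV 4.12 (cv2) and the standard library are available. Lean on these libraries where they do the work, as an engineer would, in place of code of your own. Each camera call takes 0.05 s, during which the arm holds its last target. There are 200 camera calls.

## Working session

There is one attempt and no reset: what is moved stays moved. The work goes in short steps, Python scripts to look and compute and a tool call to move; the robot and the scene stay as the last step left them, time stands still between calls to the robot, and variables do not carry over. Pictures are saved under pics/ and viewed, at most 10 in all, crops included, and the job is handed in when it is done.

Besides the shell and the picture viewer there is one more tool, called after "Emit:" in YAML: its name, and indented under it one key for each argument. jog_arm: Moves the arm, as the interface text tells. Its arguments: {"type":"object","properties":{"moves":{"type":"array","items":{"type":"object","properties":{"fingers":{"type":"number"},"slide":{"type":"array","items":{"type":"number"}},"angular":{"type":"array","items":{"type":"number"}}}}},"squeeze":{"type":"number"}},"required":["moves"]}

```bash
mkdir -p pics; cat > h.py <<'E'
from workcell import *
import numpy as np, cv2
from scipy.spatial.transform import Rotation as R
def cam(n):
    s=get_state(); p=read_camera(n)
    if n=='wrist':
        T=np.eye(4); q=s['orientation']; T[:3,:3]=R.from_quat([q[1],q[2],q[3],q[0]]).as_matrix(); T[:3,3]=s['tcp_pos']
        p['W']=T@np.array(p['tool_from_camera'])
    else: p['W']=np.array(p['world_from_camera'])
    p['f']=200/np.tan(np.radians(p['fovy'])/2)
    return p
def ray(p,uv):
    d=np.array([(uv[0]-p['cx'])/p['f'],(uv[1]-p['cy'])/p['f'],1.]); return p['W'][:3,3],p['W'][:3,:3]@d
def atz(p,uv,z):
    o,d=ray(p,uv); return o+d*(z-o[2])/d[2]
def proj(p,X):
    c=np.linalg.inv(p['W'])@np.append(X,1); return c[:2]/c[2]*p['f']+[p['cx'],p['cy']]
def tri(rs):
    A=0;b=0
    for o,d in rs:
        d=d/np.linalg.norm(d);M=np.eye(3)-np.outer(d,d);A=A+M;b=b+M@o
    return np.linalg.solve(A,b)
def save(p,n,box=None,k=1):
    im=p['color'][:,:,::-1]
    if box: im=im[box[1]:box[3],box[0]:box[2]]
    cv2.imwrite('pics/'+n,cv2.resize(im,None,fx=k,fy=k,interpolation=cv2.INTER_CUBIC))
E
python3 - <<'E'
from h import *
np.set_printoptions(precision=4,suppress=True)
t=cam('top'); s=cam('side')
save(t,'top.png');save(s,'side.png')
for n in ['clip_bow','clip_seat','clip_neck','crate','stud_mid','strap_hinge','strap_tip','cork','wine_bottle','oil_can','cork_bowl','jar']:
    a=tip_of(n,t);b=tip_of(n,s)
    print(n,[(np.round(x['point'],1),round(x['p'],2)) for x in a[:2]],[(np.round(x['point'],1),round(x['p'],2)) for x in b[:2]], end=' ')
    if a and b: print(tri([ray(t,a[0]['point']),ray(s,b[0]['point'])]))
    else: print()
print(get_state())
print(t['W'],s['W'])
E
```

```text
clip_bow [(array([419.9, 213.6]), 0.59)] [(array([371.9, 188.1]), 0.57)] [ 0.4866 -0.2936 -0.0073]
clip_seat [(array([409.9, 204.1]), 0.55), (array([418.6, 209.6]), 0.51)] [(array([359.9, 187.3]), 0.65)] [ 0.5118 -0.2633  0.0004]
clip_neck [(array([407.2, 202.7]), 0.58)] [(array([357.7, 183. ]), 0.67)] [ 0.5114 -0.2496  0.0267]
crate [(array([293.9, 168.8]), 0.83)] [(array([270.5, 227.8]), 0.66)] [0.5959 0.0631 0.002 ]
stud_mid [] [(array([267.8, 198.4]), 0.6)] 
strap_hinge [] [(array([253.9, 183. ]), 0.96)] 
strap_tip [(array([289.8, 137.9]), 0.75)] [(array([265.4, 166. ]), 0.56)] [0.6065 0.0596 0.222 ]
cork [(array([269. , 117.9]), 0.54)] [(array([358.3, 184.4]), 0.54)] [0.4557 0.0577 0.3471]
wine_bottle [(array([409.1, 202. ]), 0.59), (array([445.3, 146.6]), 0.58)] [(array([342. , 151.8]), 0.76), (array([341.7, 170.4]), 0.73)] [ 0.5119 -0.2075  0.1657]
oil_can [(array([478.2, 190.4]), 0.91), (array([418.9, 210.8]), 0.57)] [(array([379.1, 152.8]), 0.65)] [ 0.5591 -0.4443  0.0186]
cork_bowl [(array([407.1, 133. ]), 0.74)] [(array([310.8, 167.3]), 0.91), (array([267.6, 199. ]), 0.59)
[... 233 characters left out ...]
 1.4312]), 'qvel': array([-0.0012,  0.0001, -0.0004, -0.0002,  0.0007,  0.0016]), 'tau': array([ -0.0004, -48.0475,  29.8807,   0.0008,  -0.0001,   0.    ]), 'tcp_pos': array([ 0.2116, -0.5347,  0.2423]), 'orientation': array([ 0.0001,  0.9823,  0.1873, -0.    ]), 'wrist_force': array([-0.7401,  0.6437, -0.1422]), 'ft_torque': array([-0.0211,  0.0121, -0.0462]), 'grip_force': 0.0, 'finger_gap': 0.08480867574315926}
[[ 0.0514 -0.9766  0.209   0.2878]
 [-0.9987 -0.0504  0.0099 -0.0209]
 [ 0.0009 -0.2093 -0.9779  1.1224]
 [ 0.      0.      0.      1.    ]] [[-0.7589 -0.44    0.4801 -0.1068]
 [-0.651   0.4932 -0.577   0.7097]
 [ 0.017  -0.7504 -0.6608  0.9488]
 [ 0.      0.      0.      1.    ]]
```

View pics/top.png

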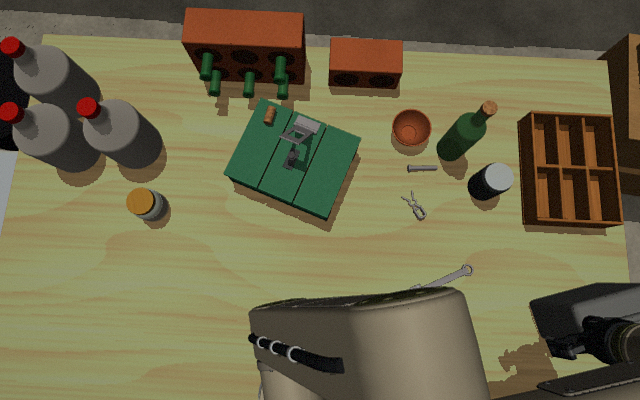

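View pics/side.png

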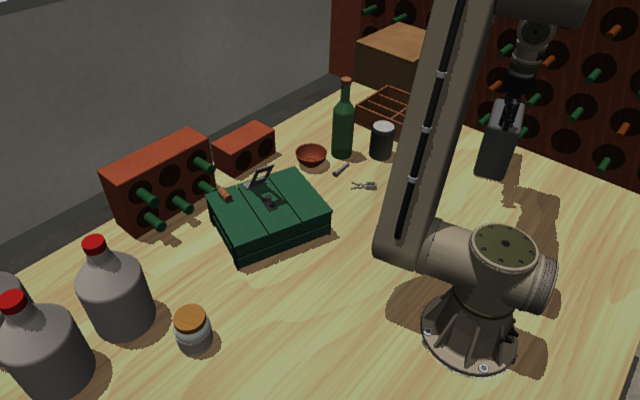

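Top view: the crate's lid corners are near (262,98), (360,138), (326,220) and (226,175). The strap stands up near (300,130), the stud is at about (290,158), and the clip has its bow at (420,215) and mouth at (405,195). The side view agrees, with the strap raised, the stud at (268,200), and the clip next to the plain pin.

```bash
python3 - <<'E'
from h import *
np.set_printoptions(precision=4,suppress=True)
t=cam('top'); w=cam('wrist')
for uv in [(262,98),(360,138),(326,220),(226,175)]: print(atz(t,uv,.1))
for uv,z in [((421,216),.008),((405,194),.008),((290,158),.12),((305,122),.102)]: print(uv,atz(t,uv,z))
print(w['tool_from_camera'],w['fovy'],w['cx'],w['cy'])
save(t,'topc.png',(220,85,440,235),3.6)
E
```

```text
[0.7588 0.1526 0.1   ]
[ 0.6602 -0.1113  0.1   ]
[ 0.4403 -0.0331  0.1   ]
[0.543  0.2275 0.1   ]
(421, 216) [ 0.4784 -0.2923  0.008 ]
(405, 194) [ 0.5375 -0.2483  0.008 ]
(290, 158) [0.5906 0.0655 0.12  ]
(305, 122) [0.6962 0.0343 0.102 ]
[[ 0.0004 -0.9484 -0.3172  0.0816]
 [ 1.     -0.0001  0.0017  0.0002]
 [-0.0016 -0.3172  0.9484 -0.1325]
 [ 0.      0.      0.      1.    ]] 59.160025429729764 322.629717963309 199.34500061284743
```

View pics/topc.png

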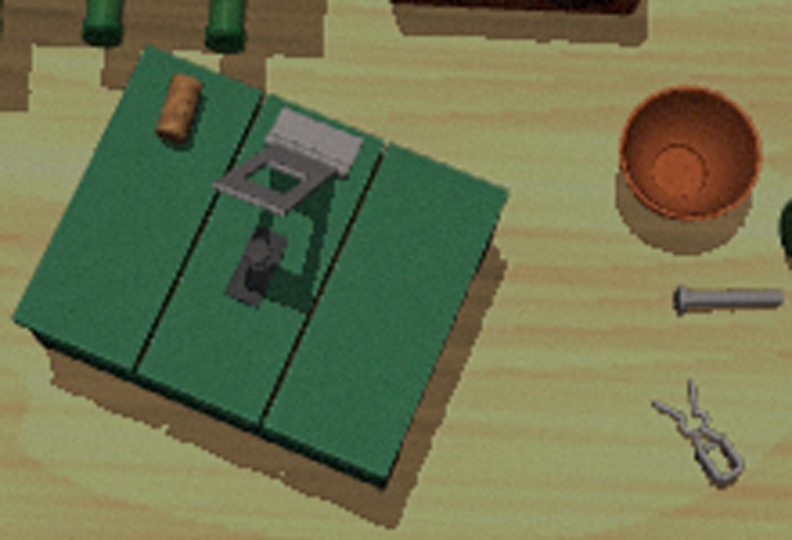

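The strap stands at about 0.9 rad. The crate's yaw is about -20°, and the clip's is about +36°. I'll go over the crate with tool yaw 160°, so that tool x points along crate -x.

Emit:
jog_arm:
  moves:
    - {"fingers": 1,"slide": [40,-28,-15],"angular": [0,0,-7]}
    - {"fingers": 1,"slide": [580,-410,-110],"angular": [0,0,-138]}
    - {"fingers": 1,"slide": [580,-410,-110],"angular": [0,0,-138]}
    - {"fingers": 1,"slide": [580,-410,-110],"angular": [0,0,-138]}
    - {"fingers": 1,"slide": [580,-410,-110],"angular": [0,0,-138]}
    - {"fingers": 1,"slide": [580,-410,-110],"angular": [0,0,-138]}
    - {"fingers": 1,"slide": [580,-410,-110],"angular": [0,0,-138]}
    - {"fingers": 1,"slide": [580,-410,-110],"angular": [0,0,-138]}
    - {"fingers": 1,"slide": [580,-410,-110],"angular": [0,0,-138]}
    - {"fingers": 1,"slide": [580,-410,-110],"angular": [0,0,-138]}

```text
clock: 2.23
tcp_pos: [0.437, -0.1889, 0.3093]
orientation: [0.0, 0.686, 0.728, 0.0]
wrist_force: [0.9, -1.1, -1.2]
finger_gap: -0.0001
grip_force: 0.0
```

```bash
cat >> h.py <<'E'
def goto(p,yaw):
    """slide/angular (tool down at given yaw deg) from the current pose"""
    s=get_state(); q=s['orientation']; A=R.from_quat([q[1],q[2],q[3],q[0]])
    B=R.from_euler('z',yaw,degrees=True)*R.from_euler('x',180,degrees=True)
    print('t',round(s['clock'],2),'tcp',np.round(s['tcp_pos'],4),'yaw',round(np.degrees(np.arctan2(*A.as_matrix()[[1,0],0])),2),'j6',round(s['joint_pos'][5],2),'F',np.round(s['wrist_force'],1),'gap',round(s['finger_gap'],4))
    print('slide',np.round(A.inv().apply(np.array(p)-s['tcp_pos'])*1000,1),'ang',np.round(np.degrees((A.inv()*B).as_rotvec()),2))
E
python3 -c "
from h import *
goto([.60,.06,.36],160)"
```

```text
t 2.23 tcp [ 0.437  -0.1889  0.3093] yaw 93.39 j6 0.93 F [ 0.9 -1.1 -1.2] gap -0.0001
slide [238.8 177.4 -50.7] ang [ 2.000e-02  6.000e-02 -6.661e+01]
```

Emit:
jog_arm:
  moves:
    - {"fingers": 1,"slide": [239,177,-51],"angular": [0,0,-66.6]}
    - {"fingers": 1,"slide": [239,177,-51],"angular": [0,0,-66.6]}
    - {"fingers": 1,"slide": [239,177,-51],"angular": [0,0,-66.6]}
    - {"fingers": 1,"slide": [239,177,-51],"angular": [0,0,-66.6]}
    - {"fingers": 1,"slide": [239,177,-51],"angular": [0,0,-66.6]}
    - {"fingers": 1,"slide": [239,177,-51],"angular": [0,0,-66.6]}
    - {"fingers": 1,"slide": [239,177,-51],"angular": [0,0,-66.6]}
    - {"fingers": 1,"slide": [239,177,-51],"angular": [0,0,-66.6]}
    - {"fingers": 1,"slide": [239,177,-51],"angular": [0,0,-66.6]}
    - {"fingers": 1,"slide": [239,177,-51],"angular": [0,0,-66.6]}

```text
clock: 3.07
tcp_pos: [0.601, 0.0589, 0.3591]
orientation: [-0.0, 0.173, 0.985, -0.0]
wrist_force: [-0.0, -0.5, 0.3]
finger_gap: 0.0
grip_force: 0.0
```

```bash
python3 - <<'E'
from h import *
np.set_printoptions(precision=4,suppress=True)
goto([.6,.06,.36],160)
w=cam('wrist'); s=cam('side'); save(w,'w1.png')
for n in ['stud_mid','strap_hinge','strap_tip']:
    for p in (w,s):
        a=tip_of(n,p); print(n,[(np.round(x['point'],1),round(x['p'],2)) for x in a[:2]])
        if a: print(atz(p,a[0]['point'],{'stud_mid':.1125,'strap_hinge':.102,'strap_tip':.222}[n]))
print([np.round(proj(w,np.array(x)),0) for x in [(.7588,.1526,.1),(.6602,-.1113,.1)]])
E
```

```text
t 3.07 tcp [0.601  0.0589 0.3591] yaw 160.12 j6 0.31 F [-0.  -0.5  0.3] gap 0.0
slide [ 1.4  0.7 -0.9] ang [-0.01 -0.02  0.12]
stud_mid [(array([322. , 152.1]), 0.54)]
[0.5927 0.0605 0.1125]
stud_mid []
strap_hinge [(array([327.1, 226.4]), 0.63)]
[0.6811 0.035  0.102 ]
strap_hinge [(array([253.5, 182.4]), 0.76)]
[0.692 0.031 0.102]
strap_tip [(array([321.3, 191.9]), 0.65)]
[0.6031 0.0565 0.222 ]
strap_tip [(array([264.8, 164.4]), 0.64), (array([256.1, 185.5]), 0.28)]
[0.6112 0.0555 0.222 ]
[array([438., 251.]), array([209., 248.])]
```

View pics/w1.png

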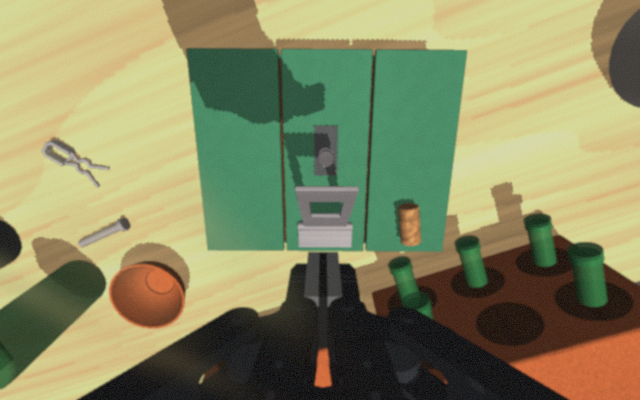

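The wrist view shows the crate edges aligned with the image, so the crate's yaw is about -20°. The stud head is at (325,156), the hinge at about (326,228) and the strap's free edge at row 188. Next I fold the strap along a chord from behind and above it.

Emit:
jog_arm:
  moves:
    - {"fingers": 1,"slide": [-30,2,0]}
    - {"fingers": 1,"slide": [-40,5,40]}
    - {"fingers": 1,"slide": [-40,5,80]}
    - {"fingers": 1,"slide": [-34,5,100]}
    - {"fingers": 1,"slide": [-22,5,125]}
    - {"fingers": 1,"slide": [-10,5,150]}
    - {"fingers": 1,"slide": [3,5,175]}
    - {"fingers": 1,"slide": [15,5,200]}
    - {"fingers": 1,"slide": [28,5,222]}
    - {"fingers": 1,"slide": [38,5,238]}

```text
schema error: expected keys fingers, slide, angular
```

Emit:
jog_arm:
  moves:
    - {"fingers": 1,"slide": [1,0,4]}
    - {"fingers": 1,"slide": [1,0,6]}
    - {"fingers": 1,"slide": [1,0,7]}
    - {"fingers": 1,"slide": [1,0,7]}

```text
schema error: expected keys fingers, slide, angular
```

Emit:
jog_arm:
  moves:
    - {"fingers": 1,"slide": [-30,2,0],"angular": [0,0,0]}
    - {"fingers": 1,"slide": [-40,5,40],"angular": [0,0,0]}
    - {"fingers": 1,"slide": [-40,5,80],"angular": [0,0,0]}
    - {"fingers": 1,"slide": [-34,5,100],"angular": [0,0,0]}
    - {"fingers": 1,"slide": [-22,5,125],"angular": [0,0,0]}
    - {"fingers": 1,"slide": [-10,5,150],"angular": [0,0,0]}
    - {"fingers": 1,"slide": [3,5,175],"angular": [0,0,0]}
    - {"fingers": 1,"slide": [15,5,200],"angular": [0,0,0]}
    - {"fingers": 1,"slide": [28,5,222],"angular": [0,0,0]}
    - {"fingers": 1,"slide": [38,5,238],"angular": [0,0,0]}

```text
clock: 4.3
tcp_pos: [0.565, 0.0751, 0.1199]
orientation: [-0.001, 0.177, 0.984, -0.0]
wrist_force: [0.4, 0.4, 0.3]
finger_gap: -0.0004
grip_force: 0.4
```

Emit:
jog_arm:
  moves:
    - {"fingers": 1,"slide": [1,0,4],"angular": [0,0,0]}
    - {"fingers": 1,"slide": [1,0,6],"angular": [0,0,0]}
    - {"fingers": 1,"slide": [1,0,7],"angular": [0,0,0]}
    - {"fingers": 1,"slide": [1,0,7],"angular": [0,0,0]}

```text
clock: 4.63
tcp_pos: [0.5671, 0.0752, 0.1156]
orientation: [0.001, 0.177, 0.984, 0.0]
wrist_force: [0.2, -0.4, -0.5]
finger_gap: -0.0
grip_force: 0.0
```

Emit:
jog_arm:
  moves:
    - {"fingers": 1,"slide": [0,0,1],"angular": [0,0,0]}
    - {"fingers": 1,"slide": [0,0,2],"angular": [0,0,0]}
    - {"fingers": 1,"slide": [0,0,2],"angular": [0,0,0]}
    - {"fingers": 1,"slide": [0,0,2],"angular": [0,0,0]}

```text
clock: 4.97
tcp_pos: [0.5674, 0.0753, 0.1149]
orientation: [0.002, 0.177, 0.984, 0.0]
wrist_force: [-2.5, -0.5, 7.7]
finger_gap: -0.0002
grip_force: 4.1
```

```bash
python3 - <<'E'
from h import *
goto([.478,-.292,.25],-144)
w=cam('wrist'); s=cam('side')
im=np.hstack([cv2.resize(s['color'][120:260,180:350],None,fx=3,fy=3)[:400],w['color'][0:400,200:480]])
cv2.imwrite('pics/s2.png',im[:,:,::-1])
E
```

```text
t 4.97 tcp [0.5674 0.0753 0.1149] yaw 159.62 j6 0.35 F [-2.5 -0.5  7.7] gap -0.0002
slide [ -44.6 -375.3 -135.3] ang [ -0.06   0.23 -56.38]
```

View pics/s2.png

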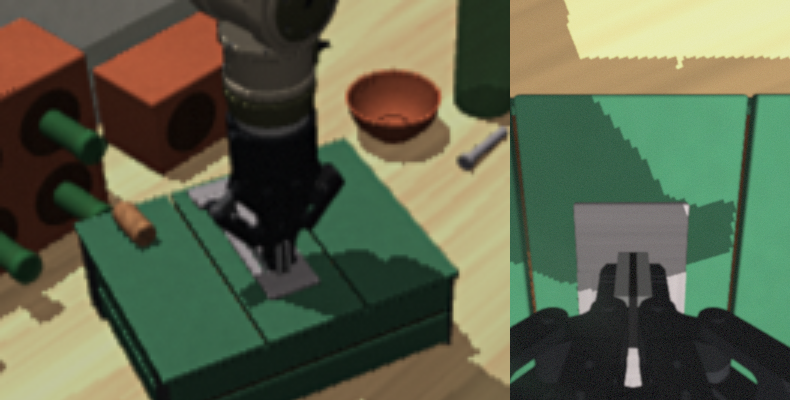

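The strap lies flat on the lid and the stud shows through the window region under the gripper; the strap's free edge is at row 204. Next is the clip.

Emit:
jog_arm:
  moves:
    - {"fingers": 1,"slide": [0,0,-30],"angular": [0,0,0]}
    - {"fingers": 0.8,"slide": [0,0,-70],"angular": [0,0,0]}
    - {"fingers": 0.5,"slide": [-45,-375,-135],"angular": [0,0,-56.4]}
    - {"fingers": 0.5,"slide": [-45,-375,-135],"angular": [0,0,-56.4]}
    - {"fingers": 0.5,"slide": [-45,-375,-135],"angular": [0,0,-56.4]}
    - {"fingers": 0.5,"slide": [-45,-375,-135],"angular": [0,0,-56.4]}
    - {"fingers": 0.5,"slide": [-45,-375,-135],"angular": [0,0,-56.4]}
    - {"fingers": 0.5,"slide": [-45,-375,-135],"angular": [0,0,-56.4]}
    - {"fingers": 0.5,"slide": [-45,-375,-135],"angular": [0,0,-56.4]}
    - {"fingers": 0.5,"slide": [-45,-375,-135],"angular": [0,0,-56.4]}

```text
clock: 5.9
tcp_pos: [0.4958, -0.2187, 0.2356]
orientation: [0.001, -0.278, 0.96, -0.001]
wrist_force: [-0.0, -0.8, 0.2]
finger_gap: 0.0428
grip_force: 0.0
```

Emit:
jog_arm:
  moves:
    - {"fingers": 0.5,"slide": [0,-90,20],"angular": [0,0,-10]}
    - {"fingers": 0.5,"slide": [0,-90,20],"angular": [0,0,-10]}
    - {"fingers": 0.5,"slide": [0,-90,20],"angular": [0,0,-10]}
    - {"fingers": 0.5,"slide": [0,-90,20],"angular": [0,0,-10]}

```text
clock: 6.23
tcp_pos: [0.5444, -0.2959, 0.2127]
orientation: [-0.0, -0.357, 0.934, 0.0]
wrist_force: [-0.1, -0.5, 0.1]
finger_gap: 0.0424
grip_force: 0.0
```

```bash
python3 - <<'E'
from h import *
np.set_printoptions(precision=4,suppress=True)
goto([.478,-.292,.20],-144)
w=cam('wrist'); save(w,'w3.png')
for n in ['clip_bow','clip_seat','clip_neck','plain_pin']:
    a=tip_of(n,w); print(n,[(np.round(x['point'],1),round(x['p'],2)) for x in a[:2]])
    if a: print(atz(w,a[0]['point'],.008))
E
```

```text
t 6.23 tcp [ 0.5444 -0.2959  0.2127] yaw -138.21 j6 -1.36 F [-0.1 -0.5  0.1] gap 0.0424
slide [46.8 47.2 12.8] ang [ 0.02 -0.02  5.79]
clip_bow [(array([170. ,  70.6]), 0.69), (array([368.2, 136.9]), 0.55)]
[ 0.5684 -0.4596  0.008 ]
clip_seat [(array([360.3, 166.9]), 0.57)]
[ 0.5182 -0.2707  0.008 ]
clip_neck [(array([361.5, 171.2]), 0.82), (array([506.2, 388.8]), 0.4)]
[ 0.5206 -0.2668  0.008 ]
plain_pin [(array([276.9, 213. ]), 0.85)]
[ 0.6099 -0.3009  0.008 ]
```

View pics/w3.png

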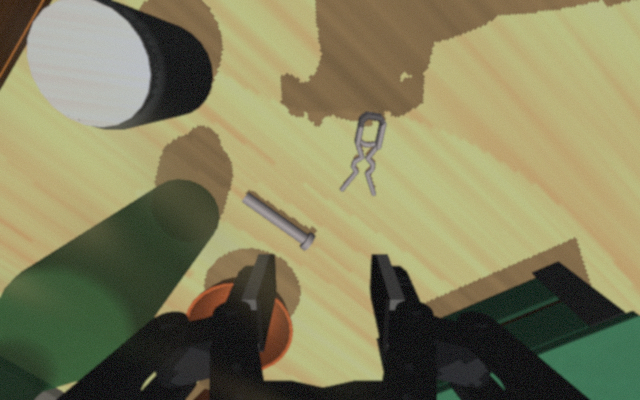

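The clip's back is at (372,113), its bow centre at (371,129) and its leg tips at (343,190) and (374,194). The bottle and bowl are off to the left.

```bash
python3 - <<'E'
from h import *
np.set_printoptions(precision=4,suppress=True)
w=cam('wrist')
b=atz(w,(372,114),.008);m=(atz(w,(343,190),.008)+atz(w,(374,194),.008))/2
d=m-b;yaw=np.degrees(np.arctan2(d[1],d[0]));print(b,m,np.linalg.norm(d),yaw)
c=b+d/np.linalg.norm(d)*.017;print(c,atz(w,(371,129),.008))
goto([c[0],c[1],.12],yaw-180)
E
```

```text
[ 0.4737 -0.2931  0.008 ] [ 0.5375 -0.2492  0.008 ] 0.0774599396868931 34.52975745459231
[ 0.4877 -0.2835  0.008 ] [ 0.4843 -0.2841  0.008 ]
t 6.53 tcp [ 0.5435 -0.2916  0.2154] yaw -137.92 j6 -1.36 F [ 0.1  0.6 -0.5] gap 0.0428
slide [36.  43.5 95.3] ang [-0.05  0.02  7.55]
```

Emit:
jog_arm:
  moves:
    - {"fingers": 0.5,"slide": [36,43,40],"angular": [0,0,7.0]}
    - {"fingers": 0.5,"slide": [36,43,80],"angular": [0,0,7.5]}
    - {"fingers": 0.5,"slide": [36,43,95],"angular": [0,0,7.5]}
    - {"fingers": 0.5,"slide": [36,43,95],"angular": [0,0,7.5]}

```text
clock: 6.87
tcp_pos: [0.4825, -0.2804, 0.1139]
orientation: [-0.003, -0.297, 0.955, 0.005]
wrist_force: [-2.4, 1.0, -1.3]
finger_gap: 0.0428
grip_force: 0.0
```

```bash
python3 - <<'E'
from h import *
np.set_printoptions(precision=4,suppress=True)
goto([.487,-.2835,.012],-145.5)
w=cam('wrist'); save(w,'w4.png',(200,50,460,300),2.4)
for n in ['clip_bow','clip_seat','clip_neck']:
    a=tip_of(n,w); print(n,[(np.round(x['point'],1),round(x['p'],2)) for x in a[:2]])
    if a: print(atz(w,a[0]['point'],.008))
E
```

```text
t 6.87 tcp [ 0.4825 -0.2804  0.1139] yaw -145.48 j6 -1.27 F [-2.4  1.  -1.3] gap 0.0428
slide [ -2.3  -6.3 101.8] ang [ 0.65 -0.21  0.02]
clip_bow [(array([307.6, 206.4]), 0.64)]
[ 0.4907 -0.2871  0.008 ]
clip_seat [(array([306.6, 244.3]), 0.97)]
[ 0.516  -0.2711  0.008 ]
clip_neck [(array([306.4, 251.6]), 0.75), (array([ 40.2, 158.9]), 0.23)]
[ 0.5211 -0.2678  0.008 ]
```

View pics/w4.png

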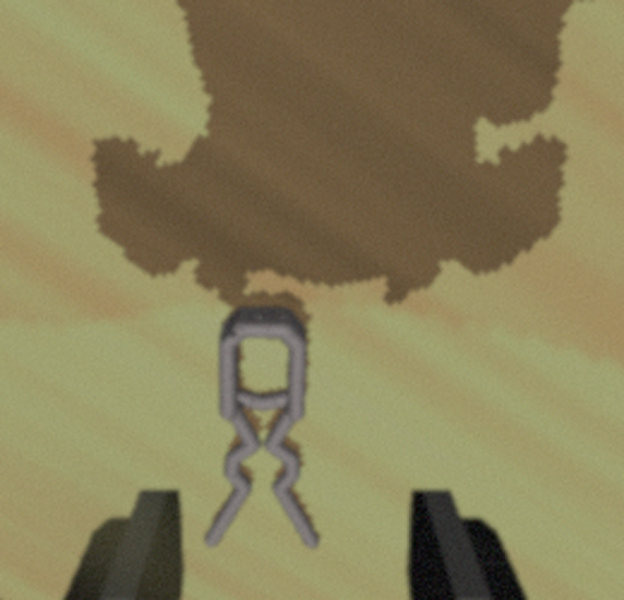

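The clip stands vertical in the picture: the straight sides of the bow are centred at pixel (309,206) and the leg tips are at mid-column 309. So the tool yaw is right and the grasp needs only a small lateral shift.

```bash
python3 - <<'E'
from h import *
np.set_printoptions(precision=4,suppress=True)
w=cam('wrist'); g=w['color'][:,:,::-1]
for n in ['clip_bow','clip_seat','clip_neck']:
    a=tip_of(n,w); print(n,[(np.round(x['point'],1),round(x['p'],2)) for x in a[:2]], atz(w,a[0]['point'],.008) if a else '')
save(w,'w5.png',(280,165,340,285),5)
b=atz(w,(309.3,206),.0135);m=atz(w,(309.4,276),.008);d=m-b;print(b,m,np.degrees(np.arctan2(d[1],d[0])),np.linalg.norm(d))
goto([b[0],b[1],.013],-145.5)
E
```

```text
clip_bow [(array([323.4, 197.7]), 0.97), (array([317.4, 235.6]), 0.73)] [ 0.4904 -0.2865  0.008 ]
clip_seat [(array([319.5, 236.2]), 0.73)] [ 0.5176 -0.2714  0.008 ]
clip_neck [(array([323.9, 241.9]), 0.71)] [ 0.5196 -0.2659  0.008 ]
[ 0.4999 -0.2924  0.0135] [ 0.5507 -0.2584  0.008 ] 33.745741598549515 0.061381477583930345
t 7.27 tcp [ 0.4897 -0.2859  0.1213] yaw -145.47 j6 -1.27 F [ 0.  -0.6  0.4] gap 0.0424
slide [ -4.6 -10.7 108.4] ang [-0.21  0.06  0.03]
```

View pics/w5.png

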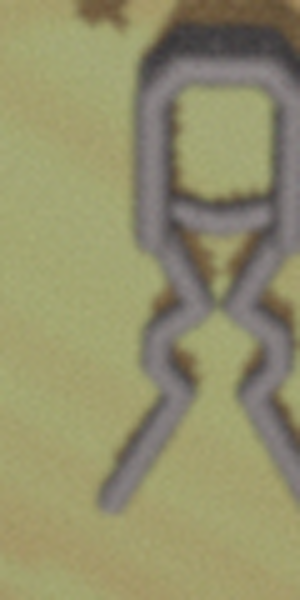

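Settled now: the bow's straight sides are centred at pixel (324,197.5) and the neck at (323.5,243).

```bash
python3 - <<'E'
from h import *
np.set_printoptions(precision=4,suppress=True)
w=cam('wrist')
b=atz(w,(324,197.5),.0135);n=atz(w,(323.5,243),.0085);d=n-b;print(b,n,np.degrees(np.arctan2(d[1],d[0])),np.linalg.norm(d))
goto([b[0],b[1],.0155],-145.5)
E
```

```text
[ 0.4876 -0.2874  0.0135] [ 0.5194 -0.2659  0.0085] 34.04481164194407 0.03864538543699716
t 7.32 tcp [ 0.4894 -0.2857  0.1208] yaw -145.47 j6 -1.27 F [-1.2 -0.5  0.4] gap 0.0428
slide [  2.5  -0.1 105.3] ang [-0.17  0.05  0.03]
```

Emit:
jog_arm:
  moves:
    - {"fingers": 0.5,"slide": [3,0,35],"angular": [0,0,0]}
    - {"fingers": 0.5,"slide": [3,0,65],"angular": [0,0,0]}
    - {"fingers": 0.5,"slide": [3,0,90],"angular": [0,0,0]}
    - {"fingers": 0.5,"slide": [3,0,102],"angular": [0,0,0]}
    - {"fingers": 0.5,"slide": [3,0,106],"angular": [0,0,0]}
    - {"fingers": 0.5,"slide": [3,0,107],"angular": [0,0,0]}
    - {"fingers": 0.5,"slide": [3,0,107],"angular": [0,0,0]}
    - {"fingers": 0.5,"slide": [3,0,107],"angular": [0,0,0]}

```text
clock: 7.98
tcp_pos: [0.4867, -0.2875, 0.0137]
orientation: [0.001, -0.297, 0.955, -0.001]
wrist_force: [1.1, -0.1, 0.6]
finger_gap: 0.0426
grip_force: 0.0
```

```bash
python3 - <<'E'
from h import *
goto([.4869,-.2885,.0130],-145.5)
E
```

```text
t 7.98 tcp [ 0.4867 -0.2875  0.0137] yaw -145.49 j6 -1.28 F [ 1.1 -0.1  0.6] gap 0.0426
slide [ 0.4 -0.9  0.7] ang [-0.14  0.04  0.01]
```

Emit:
jog_arm:
  moves:
    - {"fingers": 0.65,"slide": [0,0,0],"angular": [0,0,0]}
    - {"fingers": 0.8,"slide": [0,0,0],"angular": [0,0,0]}
    - {"fingers": 1,"slide": [0,0,0],"angular": [0,0,0]}
    - {"fingers": 1,"slide": [0,0,0],"angular": [0,0,0]}
    - {"fingers": 1,"slide": [0,0,0],"angular": [0,0,0]}
    - {"fingers": 1,"slide": [0,0,0],"angular": [0,0,0]}
  squeeze: 60

```text
clock: 8.48
tcp_pos: [0.4865, -0.2872, 0.0138]
orientation: [0.001, -0.297, 0.955, -0.001]
wrist_force: [-0.9, 0.5, 5.8]
finger_gap: 0.0235
grip_force: 59.4
```

Grasped (gap 23.5 mm). I'll lift, then turn to crate alignment over the stud.

Emit:
jog_arm:
  moves:
    - {"fingers": 1,"slide": [0,0,-20],"angular": [0,0,0]}
    - {"fingers": 1,"slide": [0,0,-50],"angular": [0,0,0]}
    - {"fingers": 1,"slide": [0,0,-90],"angular": [0,0,0]}
    - {"fingers": 1,"slide": [0,0,-130],"angular": [0,0,0]}
    - {"fingers": 1,"slide": [0,0,-165],"angular": [0,0,7]}
    - {"fingers": 1,"slide": [0,0,-200],"angular": [0,0,14]}
    - {"fingers": 1,"slide": [0,0,-230],"angular": [0,0,21]}
    - {"fingers": 1,"slide": [0,0,-250],"angular": [0,0,28]}
    - {"fingers": 1,"slide": [0,0,-250],"angular": [0,0,35]}
    - {"fingers": 1,"slide": [0,0,-250],"angular": [0,0,42]}

```text
clock: 9.32
tcp_pos: [0.4863, -0.2873, 0.2648]
orientation: [0.002, 0.068, 0.998, -0.001]
wrist_force: [-0.4, -0.7, -1.9]
finger_gap: 0.0235
grip_force: 58.9
```

```bash
python3 - <<'E'
from h import *
goto([.595,.06,.28],160)
E
```

```text
t 9.32 tcp [ 0.4863 -0.2873  0.2648] yaw 172.16 j6 -0.54 F [-0.4 -0.7 -1.9] gap 0.0235
slide [-60.3 358.8 -15.8] ang [-0.12  0.24 12.16]
```

Emit:
jog_arm:
  moves:
    - {"fingers": 1,"slide": [-6,36,-15],"angular": [0,0,6]}
    - {"fingers": 1,"slide": [-12,74,-15],"angular": [0,0,12]}
    - {"fingers": 1,"slide": [-19,114,-15],"angular": [0,0,12]}
    - {"fingers": 1,"slide": [-26,154,-15],"angular": [0,0,12]}
    - {"fingers": 1,"slide": [-33,194,-15],"angular": [0,0,12]}
    - {"fingers": 1,"slide": [-39,234,-15],"angular": [0,0,12]}
    - {"fingers": 1,"slide": [-46,274,-15],"angular": [0,0,12]}
    - {"fingers": 1,"slide": [-53,314,-15],"angular": [0,0,12]}
    - {"fingers": 1,"slide": [-58,345,-15],"angular": [0,0,12]}
    - {"fingers": 1,"slide": [-60,359,-15],"angular": [0,0,12]}

```text
clock: 10.15
tcp_pos: [0.5923, 0.0654, 0.2772]
orientation: [0.0, 0.167, 0.986, 0.001]
wrist_force: [0.9, 0.4, -1.2]
finger_gap: 0.024
grip_force: 59.1
```

Emit:
jog_arm:
  moves:
    - {"fingers": 1,"slide": [0,0,0],"angular": [0,0,0]}
    - {"fingers": 1,"slide": [0,0,0],"angular": [0,0,0]}
    - {"fingers": 1,"slide": [0,0,0],"angular": [0,0,0]}

```text
clock: 10.4
tcp_pos: [0.5916, 0.0605, 0.2773]
orientation: [-0.0, 0.17, 0.986, -0.0]
wrist_force: [-0.0, 0.0, -1.5]
finger_gap: 0.0233
grip_force: 59.1
```

```bash
python3 - <<'E'
from h import *
np.set_printoptions(precision=4,suppress=True)
goto([.595,.06,.28],160)
w=cam('wrist'); save(w,'w6.png')
for n in ['stud_mid','strap_hinge','strap_tip','clip_bow','clip_seat','clip_neck','crate']:
    a=tip_of(n,w); print(n,[(np.round(x['point'],1),round(x['p'],2)) for x in a[:2]],atz(w,a[0]['point'],{'stud_mid':.1125,'strap_hinge':.102}.get(n,.104)) if a else '')
E
```

```text
t 10.4 tcp [0.5916 0.0605 0.2773] yaw 160.46 j6 0.31 F [-0.   0.  -1.5] gap 0.0233
slide [-3.4  0.6 -2.7] ang [-0.04 -0.01  0.46]
stud_mid [(array([326. , 183.6]), 0.65)] [0.596  0.0615 0.1125]
strap_hinge [(array([324.3, 269.6]), 0.87), (array([ 47. , 315.1]), 0.55)] [0.6815 0.0298 0.102 ]
strap_tip [(array([326.8, 110.1]), 0.91), (array([317. , 335.8]), 0.7)] [0.5377 0.0827 0.104 ]
clip_bow [(array([322.4, 280.8]), 0.63)] [0.6916 0.0242 0.104 ]
clip_seat [(array([322., 336.]), 0.76)] [0.7541 0.0016 0.104 ]
clip_neck [(array([319.7, 344.5]), 0.72), (array([328.2, 111.9]), 0.18)] [ 0.7636 -0.0043  0.104 ]
crate [(array([325.3, 166. ]), 0.87)] [0.5828 0.0655 0.104 ]
```

View pics/w6.png

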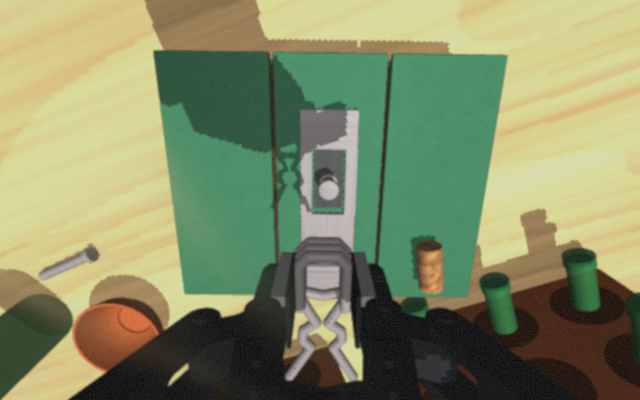

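The clip is held level between the fingers with its mouth toward the crate's hinge side. Its leg tips are at (289,378) and (353,378), the stud head at (328,187) in the window, and the strap end at row 110. I'll refine these numerically.

```bash
python3 - <<'E'
from h import *
np.set_printoptions(precision=4,suppress=True)
w=cam('wrist'); im=w['color'].astype(int); hsv=cv2.cvtColor(w['color'],cv2.COLOR_RGB2HSV)
gray=(hsv[:,:,1]<60)
c={}
for r in [114,120,130,140,220,228,234]:
    x=np.where(gray[r,285:375])[0]+285; print(r,x.min(),x.max(),end='; '); c[r]=(x.min()+x.max())/2
print()
for r in (114,120,130,140,220,228,234): print(r,c[r],atz(w,(c[r],r),.104))
P=[atz(w,(c[r],r),.104) for r in c]; P=np.array(P)[:,:2]
k=np.polyfit(P[:,0],P[:,1],1); print('strap yaw',np.degrees(np.arctan(k[0])))
# crate plank edges: board lines
hd=(im.sum(2)>480); hd[:, :313]=0; hd[:,346:]=0; hd[:155]=0; hd[212:]=0
n,l,st,ce=cv2.connectedComponentsWithStats(hd.astype(np.uint8)); i=1+np.argmax(st[1:,4]); print('head',st[i],ce[i],atz(w,ce[i],.127))
h=atz(w,ce[i],.127); print('stud off strap line', (h[1]-np.polyval(k,h[0]))*np.cos(np.arctan(k[0])))
# clip
for r in range(365,382,4):
    x=np.where(im[r,275:365].sum(1)>300)[0]+275; print(r,x)
for r in (252,258,262): print(r, im[r,280:366].sum(1)//3)
goto([.595,.06,.28],160)
E
```

```text
114 299 358; 120 299 358; 130 299 357; 140 300 357; 220 300 354; 228 300 353; 234 300 353; 
114 328.5 [0.5416 0.0833 0.104 ]
120 328.5 [0.5463 0.0817 0.104 ]
130 328.0 [0.5541 0.0785 0.104 ]
140 328.5 [0.5624 0.0761 0.104 ]
220 327.0 [0.6323 0.0502 0.104 ]
228 326.5 [0.6398 0.0471 0.104 ]
234 326.5 [0.6456 0.045  0.104 ]
strap yaw -20.20784308483172
head [319 181  19  18 264] [328.1098 189.6174] [0.598 0.063 0.127]
stud off strap line 0.00030775893298835947
365 [293 294 295 296 297 298 299 300 301 302 303 338 339 340 341 342 343 344
 345 346 347 348 349 350 351 352 353 354 355 356 357 358 359 360 361 362]
369 [290 291 292 293 294 295 296 297 298 299 300 340 341 342 343 344 345 346
 347 348 349 350 351 352 353 354 355 356 357 358 359 360 361 362]
373 [287 288 289 290 291 292 293 294 295 296 297 341 342 343 344 345 346 347
 348 349 350 351 352 353 354 355 356 357 358 359 360 361 362]
377 [286 287 288 289 290 291 292 293 294 343 344 345 346 347 348 349 350 351
 352 353 354 355 356 357 358 359 360 361 362]
381 [345 346 347 348 349 350]
252 [101  92  83  83  81  82  81  78  80  81  83  81
[... 440 characters left out ...]
112 115 116
 117 112 115 115 113 114 114 116 112 113 115 114 115 116 115 114 117 115
 117 113 116 117 115 105 107 101  97  95  89  87  81  76  84  82  73  52
  29  23  47  60  67  68  71  67  67  67  72  69  67  76]
262 [ 73  73  72  71  68  70  71  69  69  66  57  40  26  36  55  74  86  90
  92 100  97 101 104 103 103 102 103  97  95  88  89  84  85  86  86  85
  87  88  87  91  87  88  88  96  92  91  94  95  94  94  87  87  89  88
  87  86  88  94  99 100 105 101 102 102 101  99  96  92  91  81  76  57
  35  25  33  51  63  67  69  71  67  71  71  68  70  66]
t 10.85 tcp [0.5919 0.0609 0.2774] yaw 160.46 j6 0.31 F [-0.9  0.  -0.6] gap 0.0235
slide [-3.3  0.2 -2.6] ang [-0.01  0.01  0.46]
```

```bash
python3 - <<'E'
from h import *
np.set_printoptions(precision=4,suppress=True)
w=cam('wrist'); im=w['color'].astype(int).sum(2)
s=get_state();q=s['orientation'];A=R.from_quat([q[1],q[2],q[3],q[0]])
T=lambda X:A.inv().apply(X-s['tcp_pos'])*1000
zc=s['tcp_pos'][2]-.0058
for uv,dz in [((323,258),.0055),((322.5,262),.0055),((320.5,365),0),((318.5,377),0)]: print(uv,T(atz(w,uv,zc+dz)))
for r in range(300,376,5): print(r,''.join('#' if v>270 else '.' for v in im[r,285:358]))
E
```

```text
(323, 258) [10.6465 -0.217   0.2985]
(322.5, 262) [ 8.757  -0.4272  0.2988]
(320.5, 365) [-51.0302  -1.4116   5.8074]
(318.5, 377) [-58.519   -2.4207   5.8086]
300 ............######...#################################.##########........
305 ............######..##############################################.......
310 ...........#######################################################.......
315 .........##########################################################......
320 .........###########################################################.....
325 ........###########.################################################.....
330 .......##############################################################....
335 .......##############################################################....
340 .......##################.#######################..###################...
345 .......#####################################.##########################..
350 #################.############..............#############################
355 ##########.....###########.....................##########################
360 ...........############............................######################
365 ........###########..................................####################
370 ....###########........................................##################
375 .##########..............................................################
```

```bash
python3 - <<'E'
from h import *
goto([.5195,.0927,.16],160.8)
E
```

```text
t 10.9 tcp [0.5919 0.0611 0.2774] yaw 160.47 j6 0.31 F [ 0.3  0.7 -0.9] gap 0.0234
slide [ 78.8   5.6 117.4] ang [-0.01  0.01 -0.33]
```

Emit:
jog_arm:
  moves:
    - {"fingers": 1,"slide": [30,2,10],"angular": [0,0,-0.3]}
    - {"fingers": 1,"slide": [60,4,35],"angular": [0,0,-0.3]}
    - {"fingers": 1,"slide": [79,5.6,65],"angular": [0,0,-0.3]}
    - {"fingers": 1,"slide": [79,5.6,95],"angular": [0,0,-0.3]}
    - {"fingers": 1,"slide": [79,5.6,112],"angular": [0,0,-0.3]}
    - {"fingers": 1,"slide": [79,5.6,117],"angular": [0,0,-0.3]}
    - {"fingers": 1,"slide": [79,5.6,117],"angular": [0,0,-0.3]}
    - {"fingers": 1,"slide": [79,5.6,117],"angular": [0,0,-0.3]}
    - {"fingers": 1,"slide": [79,5.6,117],"angular": [0,0,-0.3]}

```text
clock: 11.65
tcp_pos: [0.5207, 0.093, 0.1619]
orientation: [0.001, 0.167, 0.986, 0.0]
wrist_force: [0.7, -0.0, -0.9]
finger_gap: 0.0233
grip_force: 59.1
```

```bash
python3 - <<'E'
from h import *
goto([.5195,.0927,.1208],160.8)
E
```

```text
t 11.65 tcp [0.5207 0.093  0.1619] yaw 160.79 j6 0.36 F [ 0.7 -0.  -0.9] gap 0.0233
slide [ 1.1 -0.7 41.1] ang [ 0.05  0.15 -0.01]
```

Emit:
jog_arm:
  moves:
    - {"fingers": 1,"slide": [1,-0.5,15],"angular": [0,0,0]}
    - {"fingers": 1,"slide": [1,-0.5,28],"angular": [0,0,0]}
    - {"fingers": 1,"slide": [1,-0.5,36],"angular": [0,0,0]}
    - {"fingers": 1,"slide": [1,-0.5,39],"angular": [0,0,0]}
    - {"fingers": 1,"slide": [1,-0.5,40],"angular": [0,0,0]}
    - {"fingers": 1,"slide": [1,-0.5,40],"angular": [0,0,0]}
    - {"fingers": 1,"slide": [1,-0.5,40],"angular": [0,0,0]}
    - {"fingers": 1,"slide": [1,-0.5,40],"angular": [0,0,0]}

```text
clock: 12.32
tcp_pos: [0.5188, 0.0929, 0.1211]
orientation: [0.001, 0.167, 0.986, 0.0]
wrist_force: [-0.1, -0.2, -0.3]
finger_gap: 0.0235
grip_force: 59.1
```

```bash
python3 - <<'E'
from h import *
np.set_printoptions(precision=4,suppress=True)
goto([.5195,.0927,.1208],160.8)
t=cam('top');s=cam('side')
for n in ['clip_bow','clip_seat','clip_neck','stud_mid','strap_tip']:
  for p in (t,s):
    a=tip_of(n,p); print(n,[(np.round(x['point'],1),round(x['p'],2)) for x in a[:1]],atz(p,a[0]['point'],.104 if n=='strap_tip' else .1135) if a else '')
a=cv2.resize(t['color'][100:230,220:370],None,fx=2.6,fy=2.6,interpolation=2);b=cv2.resize(s['color'][140:270,200:350],None,fx=2.6,fy=2.6,interpolation=2)
cv2.imwrite('pics/pre.png',np.hstack([a,b])[:,:,::-1])
goto([.5195,.0927,.1208],160.8)
E
```

```text
t 12.32 tcp [0.5188 0.0929 0.1211] yaw 160.8 j6 0.36 F [-0.1 -0.2 -0.3] gap 0.0235
slide [-0.7  0.   0.3] ang [0.02 0.08 0.  ]
clip_bow [] 
clip_bow [(array([195.3, 337.3]), 0.54)] [0.4048 0.4679 0.1135]
clip_seat [(array([290.1, 154.3]), 0.24)] [0.6023 0.0665 0.1135]
clip_seat [(array([276.8, 210.7]), 0.63)] [0.5472 0.0819 0.1135]
clip_neck [] 
clip_neck [(array([273.9, 210.6]), 0.6)] [0.5533 0.0868 0.1135]
stud_mid [(array([289.2, 153. ]), 0.57)] [0.6057 0.069  0.1135]
stud_mid [(array([266.8, 199.6]), 0.51)] [0.5993 0.0679 0.1135]
strap_tip [] 
strap_tip [(array([278.2, 213.8]), 0.63)] [0.5432 0.0811 0.104 ]
t 12.92 tcp [0.5182 0.0929 0.1203] yaw 160.8 j6 0.36 F [-0.5  0.5 -0.4] gap 0.0236
slide [-1.3  0.2 -0.5] ang [-0.01 -0.    0.  ]
```

View pics/pre.png

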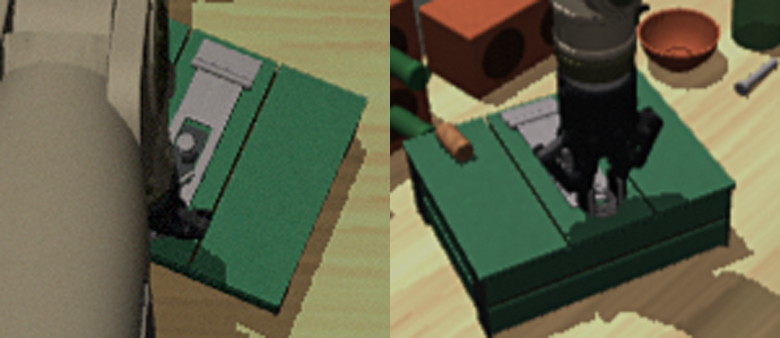

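Both views agree: the strap is flat, the stud is in the window and the clip is lined up just over the free end. I'll advance to near contact.

Emit:
jog_arm:
  moves:
    - {"fingers": 1,"slide": [-6,0,-0.5],"angular": [0,0,0]}
    - {"fingers": 1,"slide": [-12,0,-0.5],"angular": [0,0,0]}
    - {"fingers": 1,"slide": [-18,0,-0.5],"angular": [0,0,0]}
    - {"fingers": 1,"slide": [-23,0,-0.5],"angular": [0,0,0]}
    - {"fingers": 1,"slide": [-27,0,-0.5],"angular": [0,0,0]}
    - {"fingers": 1,"slide": [-30,0,-0.5],"angular": [0,0,0]}
    - {"fingers": 1,"slide": [-30,0,-0.5],"angular": [0,0,0]}
    - {"fingers": 1,"slide": [-30,0,-0.5],"angular": [0,0,0]}

```text
clock: 13.58
tcp_pos: [0.5465, 0.0829, 0.1206]
orientation: [-0.0, 0.167, 0.986, -0.0]
wrist_force: [0.4, -0.2, -0.4]
finger_gap: 0.0235
grip_force: 59.1
```

Emit:
jog_arm:
  moves:
    - {"fingers": 1,"slide": [-1,0,0],"angular": [0,0,0]}
    - {"fingers": 1,"slide": [-2,0,0],"angular": [0,0,0]}
    - {"fingers": 1,"slide": [-3,0,0],"angular": [0,0,0]}
    - {"fingers": 1,"slide": [-4,0,0],"angular": [0,0,0]}
    - {"fingers": 1,"slide": [-5,0,0],"angular": [0,0,0]}
    - {"fingers": 1,"slide": [-6,0,0],"angular": [0,0,0]}

```text
clock: 14.08
tcp_pos: [0.5517, 0.081, 0.1207]
orientation: [-0.0, 0.167, 0.986, -0.0]
wrist_force: [-1.7, -0.2, 0.2]
finger_gap: 0.0233
grip_force: 59.1
```

```bash
python3 - <<'E'
from h import *
np.set_printoptions(precision=4,suppress=True)
goto([.5195,.0927,.1208],160.8)
w=cam('wrist')
for n in ['stud_mid','clip_seat','clip_bow','strap_tip']:
    a=tip_of(n,w); print(n,[(np.round(x['point'],1),round(x['p'],2)) for x in a[:1]],atz(w,a[0]['point'],.114) if a else '')
E
```

```text
t 14.08 tcp [0.5517 0.081  0.1207] yaw 160.8 j6 0.34 F [-1.7 -0.2  0.2] gap 0.0233
slide [34.3  0.4 -0.1] ang [-0.03 -0.05  0.  ]
stud_mid [(array([316., 358.]), 0.59)] [0.5954 0.0622 0.114 ]
clip_seat [(array([318. , 334.5]), 0.83)] [0.5826 0.0677 0.114 ]
clip_bow [(array([326.3, 281.5]), 0.63)] [0.5565 0.0809 0.114 ]
strap_tip [(array([320.9, 236.1]), 0.79)] [0.5345 0.086  0.114 ]
```

Emit:
jog_arm:
  moves:
    - {"fingers": 1,"slide": [-1,0,0],"angular": [0,0,0]}
    - {"fingers": 1,"slide": [-2,0,0],"angular": [0,0,0]}
    - {"fingers": 1,"slide": [-3,0,0],"angular": [0,0,0]}
    - {"fingers": 1,"slide": [-4,0,0],"angular": [0,0,0]}

```text
clock: 14.67
tcp_pos: [0.5552, 0.0798, 0.1205]
orientation: [-0.001, 0.167, 0.986, -0.0]
wrist_force: [-4.4, -0.0, -0.7]
finger_gap: 0.0236
grip_force: 59.2
```

Emit:
jog_arm:
  moves:
    - {"fingers": 1,"slide": [-1,0,0],"angular": [0,0,0]}
    - {"fingers": 1,"slide": [-2,0,0],"angular": [0,0,0]}
    - {"fingers": 1,"slide": [-3,0,0],"angular": [0,0,0]}
    - {"fingers": 1,"slide": [-4,0,0],"angular": [0,0,0]}

```text
clock: 15.0
tcp_pos: [0.5596, 0.0783, 0.1206]
orientation: [-0.0, 0.167, 0.986, -0.0]
wrist_force: [-3.8, -0.5, -1.6]
finger_gap: 0.0236
grip_force: 59.1
```

Emit:
jog_arm:
  moves:
    - {"fingers": 1,"slide": [-1,0,0],"angular": [0,0,0]}
    - {"fingers": 1,"slide": [-2,0,0],"angular": [0,0,0]}
    - {"fingers": 1,"slide": [-3,0,0],"angular": [0,0,0]}

```text
clock: 15.25
tcp_pos: [0.5625, 0.0774, 0.1207]
orientation: [-0.0, 0.167, 0.986, -0.0]
wrist_force: [-4.0, -1.5, -1.9]
finger_gap: 0.0234
grip_force: 59.1
```

Emit:
jog_arm:
  moves:
    - {"fingers": 1,"slide": [-1,0,0],"angular": [0,0,0]}
    - {"fingers": 1,"slide": [-2,0,0],"angular": [0,0,0]}

```text
clock: 15.42
tcp_pos: [0.5637, 0.0769, 0.1206]
orientation: [-0.001, 0.167, 0.986, -0.0]
wrist_force: [-8.2, -0.2, -0.3]
finger_gap: 0.0233
grip_force: 59.3
```

Emit:
jog_arm:
  moves:
    - {"fingers": 1,"slide": [-0.5,0,0],"angular": [0,0,0]}
    - {"fingers": 1,"slide": [-1,0,0],"angular": [0,0,0]}

```text
clock: 15.58
tcp_pos: [0.564, 0.0767, 0.1205]
orientation: [-0.001, 0.167, 0.986, -0.0]
wrist_force: [-8.5, 0.7, 0.7]
finger_gap: 0.0233
grip_force: 59.3
```

Emit:
jog_arm:
  moves:
    - {"fingers": 1,"slide": [-0.5,0,0],"angular": [0,0,0]}
    - {"fingers": 1,"slide": [-1,0,0],"angular": [0,0,0]}

```text
clock: 15.75
tcp_pos: [0.5643, 0.0766, 0.1203]
orientation: [-0.002, 0.167, 0.986, 0.0]
wrist_force: [-9.1, -0.1, 0.3]
finger_gap: 0.0235
grip_force: 59.3
```

Emit:
jog_arm:
  moves:
    - {"fingers": 1,"slide": [-0.5,0,0],"angular": [0,0,0]}
    - {"fingers": 1,"slide": [-1,0,0],"angular": [0,0,0]}

```text
clock: 15.92
tcp_pos: [0.5647, 0.0764, 0.1201]
orientation: [-0.003, 0.166, 0.986, 0.0]
wrist_force: [-10.4, 1.0, -0.1]
finger_gap: 0.0232
grip_force: 59.3
```

Emit:
jog_arm:
  moves:
    - {"fingers": 1,"slide": [-0.5,0,0],"angular": [0,0,0]}
    - {"fingers": 1,"slide": [-1,0,0],"angular": [0,0,0]}

```text
clock: 16.08
tcp_pos: [0.5652, 0.0761, 0.1199]
orientation: [-0.003, 0.166, 0.986, -0.0]
wrist_force: [-11.1, 1.6, -0.7]
finger_gap: 0.0235
grip_force: 59.2
```

Emit:
jog_arm:
  moves:
    - {"fingers": 1,"slide": [-0.5,-0.4,0],"angular": [0,0,0]}
    - {"fingers": 1,"slide": [-1,-0.7,0],"angular": [0,0,0]}

```text
clock: 16.25
tcp_pos: [0.5656, 0.0755, 0.1197]
orientation: [-0.003, 0.166, 0.986, 0.0]
wrist_force: [-10.6, 2.1, -1.2]
finger_gap: 0.0235
grip_force: 59.3
```

Emit:
jog_arm:
  moves:
    - {"fingers": 1,"slide": [-0.5,0,0],"angular": [0,0,0]}
    - {"fingers": 1,"slide": [-1,0,0],"angular": [0,0,0]}

```text
clock: 16.42
tcp_pos: [0.5681, 0.0747, 0.1202]
orientation: [-0.002, 0.166, 0.986, 0.0]
wrist_force: [-7.2, 1.1, 0.1]
finger_gap: 0.0236
grip_force: 59.2
```

Emit:
jog_arm:
  moves:
    - {"fingers": 1,"slide": [0,0,0],"angular": [0,0,0]}

```text
clock: 16.5
tcp_pos: [0.5694, 0.0742, 0.1206]
orientation: [-0.001, 0.167, 0.986, -0.0]
wrist_force: [-3.2, -1.4, -0.9]
finger_gap: 0.0233
grip_force: 59.1
```

Emit:
jog_arm:
  moves:
    - {"fingers": 1,"slide": [0,0,0],"angular": [0,0,0]}
    - {"fingers": 1,"slide": [0,0,0],"angular": [0,0,0]}

```text
clock: 16.67
tcp_pos: [0.5713, 0.0737, 0.1214]
orientation: [0.002, 0.167, 0.986, -0.0]
wrist_force: [-0.9, -3.8, -0.2]
finger_gap: 0.0237
grip_force: 59.2
```

```bash
python3 - <<'E'
from h import *
np.set_printoptions(precision=4,suppress=True)
goto([.5195,.0927,.1208],160.8)
for c in ('wrist','side','top'):
  w=cam(c)
  for n in ['stud_mid','clip_seat','clip_bow','clip_neck']:
    a=tip_of(n,w); print(c,n,[(np.round(x['point'],1),round(x['p'],2)) for x in a[:1]],atz(w,a[0]['point'],.114) if a else '')
E
```

```text
t 16.67 tcp [0.5713 0.0737 0.1214] yaw 160.78 j6 0.32 F [-0.9 -3.8 -0.2] gap 0.0237
slide [55.2  0.9  0.5] ang [-0.01  0.18 -0.02]
wrist stud_mid [(array([318.5, 337.2]), 0.65)] [0.6045 0.0598 0.114 ]
wrist clip_seat [(array([318.6, 335.5]), 0.89)] [0.6036 0.0601 0.114 ]
wrist clip_bow [(array([324.7, 276.9]), 0.7)] [0.5741 0.0734 0.114 ]
wrist clip_neck [(array([321.9, 347.2]), 0.86)] [0.6106 0.0594 0.114 ]
side stud_mid [] 
side clip_seat [(array([265. , 200.7]), 0.62)] [0.5993 0.0748 0.114 ]
side clip_bow [(array([272.3, 207.1]), 0.55)] [0.5659 0.0801 0.114 ]
side clip_neck [(array([266.3, 199.2]), 0.59)] [0.6011 0.068  0.114 ]
top stud_mid [] 
top clip_seat [] 
top clip_bow [] 
top clip_neck []
```

Emit:
jog_arm:
  moves:
    - {"fingers": 1,"slide": [0,0.6,0],"angular": [0,0,0]}
    - {"fingers": 1,"slide": [0,0.6,0],"angular": [0,0,0]}
    - {"fingers": 1,"slide": [0,0.6,0],"angular": [0,0,0]}

```text
clock: 17.67
tcp_pos: [0.5721, 0.0737, 0.1217]
orientation: [0.002, 0.167, 0.986, -0.001]
wrist_force: [0.3, -5.9, 0.6]
finger_gap: 0.0235
grip_force: 59.3
```

```bash
python3 - <<'E'
from h import *
np.set_printoptions(precision=4,suppress=True)
goto([.5195,.0927,.1208],160.8)
w=cam('wrist'); im=w['color'].astype(int).sum(2)
for r in range(290,384,3): print(r,''.join('%x'%min(15,v//40) for v in im[r,285:362]))
E
```

```text
t 17.67 tcp [0.5721 0.0737 0.1217] yaw 160.75 j6 0.33 F [ 0.3 -5.9  0.6] gap 0.0235
slide [55.9  0.6  0.6] ang [-0.03  0.25 -0.05]
290 5332222224678888877679aaa9998887776666656667777888887766677888887641111101245
293 433323222357888887769ceeeeedddcccbbbaaaabbbbccccdddcb976677888887532011211134
296 433332322357888887768adeeeeffffffffffeeeeefeeffffeddb867778888887532111112235
299 53333322335788888776766667889abccddeeeeedddcccba98776668888888887531001222347
302 54333323335788888777898754444445555555555544555566667888ab99abbcb842110223357
305 5443333323578899aaaaabba9754544444444444444454445679ab99acdeeeeec842121233357
308 33433332237acdeeddcbcddcba975444444445444444445678abcbaabcdeeeedc842112223232
311 34333333247acddddccdeeeedcba87544555454444545579accdeeecbcdeeedca742112223322
314 33333332334455555579cdeeeedcba8765666565555689bcddddeeca767999767863111223232
317 334333333344454544557acdeeeddcba87788887678abcddeeedc976677788878a85223222322
320 33333332344554554444557acdeeeedcba8755578abcddeeedb86446677776669ba6311233221
323 334333234555545556677899abddeeeedcb9768abcdeeeedca9866555677776
[... 954 characters left out ...]
eeeeeeeeeeeeeeeeeeecabdeeeddcb9878889adeeeed
362 abccdeeeeddeeeeeddeeeeeeeeeeeeeeeeeeeeeeeeeeeeeeeeeeddddddeeeedcba87789abdeed
365 ddeeeedeeeeeeeeeeedeeeeeeeeeeeeeeeeeeeeeeeeeeeeeeeeeeeeeddddeeeedcba9778bdeed
368 eeeedeeeeeeeeeeeeeeeeeeeeeeeeeeeeeeeeeeeeeeeeeeeeeeeeeeeeeeddddeeeddca99aceed
371 ddeeeeefeeeeeeeeeeeeeeeeeeeeeeeeeeeeeeeeeeeeeeeeeeeeeeeeeeeeeedddeeeedcb989cc
374 eeeeeeeeeeeeeeeeeeeeeeeeeeeeeeeeeeeefeeefeeeeeeeeeeeeeeeeeeeeeeedddeeeedcba99
377 eeeeeeeeeeeeeeeeeeeeeeeeeeeeeeeeeeeeeeeeeeeeeeeeeeeeeeeeeeeeeeeeeeddddeeeddcb
380 9999999abccddeeeeeeeeeeeeeffeeeeeeeeeeeeeeeeeeeeeeeeeeeeeeeeeeeddccb998999888
383 211222112123334467899abcddeeeeeeeeeeeeeeeeeeeeeeeddcccaa987654333222122223222
```

```bash
python3 - <<'E'
from h import *
np.set_printoptions(precision=1,suppress=True)
w=cam('wrist'); s=get_state();q=s['orientation'];A=R.from_quat([q[1],q[2],q[3],q[0]])
T=lambda X:A.inv().apply(X-s['tcp_pos'])*1000
zc=s['tcp_pos'][2]-.0058
for n,uv,z in [('bowback top',(321,294),zc+.0055),('throat',(319.5,322),zc),('pockL',(297,338),zc),('pockR',(341,338),zc),('narL',(300,347.5),zc),('narR',(338.5,348),zc),('flL',(295,356),zc),('flL2',(287,362),zc),('flR',(346.5,359),zc),('flR2',(352,368),zc),('headfront',(320,347),.127),('headback',(320,384),.127)]: print(n,uv,T(atz(w,uv,z)))
E
```

```text
bowback top (321, 294) [-6.9 -1.   0.3]
throat (319.5, 322) [-25.9  -1.7   5.9]
pockL (297, 338) [-35.  -12.5   6. ]
pockR (341, 338) [-35.    8.5   5.9]
narL (300, 347.5) [-40.6 -11.2   6. ]
narR (338.5, 348) [-40.9   7.4   6. ]
flL (295, 356) [-45.7 -13.7   6. ]
flL2 (287, 362) [-49.4 -17.7   6. ]
flR (346.5, 359) [-47.5  11.4   6. ]
flR2 (352, 368) [-53.1  14.3   6. ]
headfront (320, 347) [-30.5  -1.4  -5.2]
headback (320, 384) [-51.6  -1.4  -5.1]
```

The stud now sits right at the neck: the legs are spread and the head is about 6.8 mm ahead of the seat. I'll keep pushing gently and relieve the side load.

Emit:
jog_arm:
  moves:
    - {"fingers": 1,"slide": [0,-0.6,0],"angular": [0,0,0]}
    - {"fingers": 1,"slide": [0,-1.2,0],"angular": [0,0,0]}
    - {"fingers": 1,"slide": [0,-1.2,0],"angular": [0,0,0]}

```text
clock: 18.02
tcp_pos: [0.5715, 0.0733, 0.1216]
orientation: [0.002, 0.167, 0.986, 0.0]
wrist_force: [2.2, -4.0, 0.4]
finger_gap: 0.0233
grip_force: 59.3
```

Emit:
jog_arm:
  moves:
    - {"fingers": 1,"slide": [-0.5,0,0],"angular": [0,0,0]}
    - {"fingers": 1,"slide": [-1,0,0],"angular": [0,0,0]}

```text
clock: 18.18
tcp_pos: [0.5714, 0.0733, 0.1215]
orientation: [0.001, 0.167, 0.986, 0.0]
wrist_force: [0.7, -2.3, 4.0]
finger_gap: 0.0236
grip_force: 59.6
```

Emit:
jog_arm:
  moves:
    - {"fingers": 1,"slide": [-0.5,0,0],"angular": [0,0,0]}
    - {"fingers": 1,"slide": [-1,0,0],"angular": [0,0,0]}
    - {"fingers": 1,"slide": [-1,0,0],"angular": [0,0,0]}

```text
clock: 18.43
tcp_pos: [0.5717, 0.0732, 0.1207]
orientation: [-0.0, 0.167, 0.986, 0.0]
wrist_force: [1.8, -3.3, 0.4]
finger_gap: 0.0233
grip_force: 59.4
```

Emit:
jog_arm:
  moves:
    - {"fingers": 1,"slide": [-0.5,0,0],"angular": [0,0,0]}
    - {"fingers": 1,"slide": [-1,0,0],"angular": [0,0,0]}
    - {"fingers": 1,"slide": [-1,0,0],"angular": [0,0,0]}

```text
clock: 18.68
tcp_pos: [0.5721, 0.0729, 0.1204]
orientation: [-0.001, 0.167, 0.986, 0.0]
wrist_force: [1.2, -0.7, -0.1]
finger_gap: 0.0233
grip_force: 59.3
```

Emit:
jog_arm:
  moves:
    - {"fingers": 1,"slide": [-0.5,0,0],"angular": [0,0,0]}
    - {"fingers": 1,"slide": [-1,0,0],"angular": [0,0,0]}
    - {"fingers": 1,"slide": [-1.5,0,0],"angular": [0,0,0]}
    - {"fingers": 1,"slide": [-1.5,0,0],"angular": [0,0,0]}

```text
clock: 19.02
tcp_pos: [0.5737, 0.0723, 0.1204]
orientation: [-0.0, 0.167, 0.986, 0.0]
wrist_force: [-0.3, -0.9, -0.8]
finger_gap: 0.0235
grip_force: 59.2
```

```bash
cat > chk.py <<'E'
from h import *
goto([.5195,.0927,.1208],160.8)
w=cam('wrist'); im=w['color'].astype(int).sum(2)
for r in range(317,384,3): print(r,''.join('%x'%min(15,v//40) for v in im[r,285:362]))
E
python3 chk.py
```

```text
t 19.02 tcp [0.5737 0.0723 0.1204] yaw 160.81 j6 0.32 F [-0.3 -0.9 -0.8] gap 0.0235
slide [57.9  1.5 -0.3] ang [-0.   -0.05  0.01]
317 3334323234555454544469bddeeedcba976655566789bbcdeeedc974567777887642210233322
320 233332234565454444445579bdeeeedba98755578abcdddeedb96444456777655543212223322
323 3333432357865455545556777899988888775579bcccdeedca976555667777886675312223221
326 333333235666555566777888888888887766555789abceeedccbba98766678888898522333222
329 3333333467777788888888888888776665555555555678988aceeddcbaa9876657aa732233222
332 33333335788778aba9988887665555555555555554555556679ceeeeeddca87668cc942332222
335 3333333578778999998876555555555555555555555455545557acdeeedca98889cda63223321
338 2233334687669ab98888766555445454455555555445555544579bcdeeedb98779cec84333221
341 3443334555568bcca98877655555566556666666555555555679acddeeedb98669ced95334331
344 5543357655555579ba97555556677889aabbccbba988877655569bdeeca988877adeda6334554
347 776668a965556678877655689bcddeeeeeeeeeeeeeeeeedca8766789765555557bdeed9666886
350 ceeeeec96568888766679bcdeeeeeeeeeeeeeeeeeeeeeeeeeddb98766556555
[... 216 characters left out ...]
eeeeeeeeeeeeeeeeeeeeeddddcba8779ceeeefffeeed
362 aa98887689bccddeeddedeeeeeeeeeeeeeeeeeeeeeeeeeeeeeeeeeddeeedcba879cdeeeeeeeed
365 a987778abcccdeeddeeeeeeeeeeeeeeeeeeeeeeeeeeeeeeeeeeeeedddeeeedcba89bdeeeeeeed
368 a9779abccdeedddeeeeeeeeeeeeeeeeeeeeeeeeeeeeeddeeeeeeeeeedcdeeeedcba9acefeeeed
371 878abcddeeeddeeeeeeeeeeeeeeeeeeeeeefefffeefeeeeeeeeeeeeeeddcddeeedcba9adeeeed
374 9bcddeeeeddeeeeeeeeeeeeeeeeeeeeeeeeeeeeeeeeeeeeeeeeeeeeeeeeedcdeeeedcba9bdeed
377 cdeeeedeeeeeeeeeeeeeeeeeeeefeeeeeeeeeeeeeeeeeeeeeeeeeeeeeeeeeedddeeeedcbcdeed
380 8999889abccdddeeeeeeeeeeeeeffeeeeeeeeeeeeeeeeeeeeeeeeeeeeeeeeeedcbcba98888998
383 222122222122334467889accdddeeeeeeeeeeefeeeeeeeeeeedcccb9987654333232222222221
```

Emit:
jog_arm:
  moves:
    - {"fingers": 1,"slide": [-0.5,0,0],"angular": [0,0,0]}
    - {"fingers": 1,"slide": [-1,0,0],"angular": [0,0,0]}
    - {"fingers": 1,"slide": [-1.5,0,0],"angular": [0,0,0]}
    - {"fingers": 1,"slide": [-1.5,0,0],"angular": [0,0,0]}

```text
clock: 19.4
tcp_pos: [0.5745, 0.072, 0.1205]
orientation: [-0.001, 0.167, 0.986, 0.0]
wrist_force: [-2.1, 0.5, -0.1]
finger_gap: 0.0234
grip_force: 59.2
```

Emit:
jog_arm:
  moves:
    - {"fingers": 1,"slide": [-0.5,0,0],"angular": [0,0,0]}
    - {"fingers": 1,"slide": [-1,0,0],"angular": [0,0,0]}
    - {"fingers": 1,"slide": [-1,0,0],"angular": [0,0,0]}

```text
clock: 19.65
tcp_pos: [0.5752, 0.0716, 0.1204]
orientation: [-0.001, 0.167, 0.986, 0.0]
wrist_force: [-5.2, 2.1, 0.4]
finger_gap: 0.0234
grip_force: 59.3
```

```bash
python3 chk.py
```

```text
t 19.65 tcp [0.5752 0.0716 0.1204] yaw 160.82 j6 0.32 F [-5.2  2.1  0.4] gap 0.0234
slide [59.6  1.6 -0.3] ang [-0.02 -0.13  0.02]
317 3333333234555555544568bdeeeeddca976555555679bcddeeedca74456777665442211222322
320 333333334676555455455679bdeeeedca87555568abcddeeedc96445677777876533211233222
323 3333333346765554544556677899aaa988775567889aceedcba87555677777888765222223321
326 333433235677655567777888888888888766555577889adddcbbba98766677766787522233321
329 333333346887778998888888888776655555555555567789a99bcddcbaa9877667aa732232321
332 3333323578887889988888876655555555555555555555557acdeeeeeedca88878bc952233321
335 23333235787679a9888876655545555555555555554555554468acdeeeecb98889cda63233211
338 2233334578878abba988766545555555555666555555555544579bdeeeecb98669cec84223321
341 3443344666667acddb98765555556666678888877776666555579bddeeedba8779ced95323332
344 5553357766555579cdb86555789bccdddeeeeeeeeedddcb9866657bdedb976656adeda6334553
347 776668a865555567886667abcdeeeeeeeeeeeeeeeeeeeeeeeca97778765555557bdeed9766886
350 cdeeeed965555555557acdeeeeeeeeeeeeeeefeeeeeeeefeffeedb975555555
[... 216 characters left out ...]
eeeeeeeeeeeeeeeeeeeeeeeedcba8778aceeeeeeeeed
362 9999888668abcdddeeddeeeeeeeeeeeeeeeeeeeeeeeeeeeeeeeeeedeeeedcba8779cdeeeeeeed
365 888877789bcddeeeddeeeeeeeeeeeeeeeeeeeeeeeeeeeeeeeeeeeedcddeeedcba878bdeeeeeed
368 998778abcdeeeeddeeeeeeeeeeeeeeeeeeffeeeeeeeeeeeeeeeeeeeddcddeeedcba88adeeeeed
371 b989bcddeeedddeeeeeeeeeeeeeeeeeeeeeeeeeeeeeeeeeeeeeeeeeeeddcdeeeedcba99cdeeed
374 89acddeeeddeeeeeeeeeeeeeeeeefeeeeeeeeeeeeeeeeeeeeeeeeeeeeeeeedddeeedcba9aceed
377 bcddeeeedeeeeeeeeeeeeeeeeeeeeeeeeeeeeeeeeeeeeeeeeeeeeeeeeeeeeeddcdeeedccbceed
380 8899899abcddddeeeeeeeeeeeeeeeeeeeeeeeeefeefeeeeeeeeeeeeeeeeeeeedcbbba99889998
383 212222222222334456889acccddeeeeeeeeeefeeeeeeeeeeeedccbb9988654433222222222222
```

The legs match the relaxed shape again (row 365: 298/344) and the head is centred over the pocket, so the clip is home with about 5 N against the throat. I'll take off the push and release.

Emit:
jog_arm:
  moves:
    - {"fingers": 1,"slide": [1,0,0],"angular": [0,0,0]}
    - {"fingers": 1,"slide": [1.5,0,0],"angular": [0,0,0]}
    - {"fingers": 1,"slide": [1.5,0,0],"angular": [0,0,0]}

```text
clock: 19.95
tcp_pos: [0.575, 0.0717, 0.1207]
orientation: [0.0, 0.167, 0.986, -0.0]
wrist_force: [-1.6, 0.4, -1.9]
finger_gap: 0.0231
grip_force: 59.1
```

Emit:
jog_arm:
  moves:
    - {"fingers": 0.65,"slide": [0.3,0,0.5],"angular": [0,0,0]}
    - {"fingers": 0.55,"slide": [0.3,0,0.5],"angular": [0,0,0]}
    - {"fingers": 0.45,"slide": [0.3,0,0.5],"angular": [0,0,0]}
    - {"fingers": 0.45,"slide": [0.3,0,-5],"angular": [0,0,0]}
    - {"fingers": 0.45,"slide": [0.3,0,-20],"angular": [0,0,0]}
    - {"fingers": 0.45,"slide": [0.3,0,-45],"angular": [0,0,0]}
    - {"fingers": 0.45,"slide": [0.3,0,-80],"angular": [0,0,0]}
    - {"fingers": 0.45,"slide": [0,0,-115],"angular": [0,0,0]}
    - {"fingers": 0.45,"slide": [0,0,-140],"angular": [0,0,0]}
    - {"fingers": 0.45,"slide": [0,0,-150],"angular": [0,0,0]}

```text
clock: 20.78
tcp_pos: [0.5768, 0.0718, 0.2762]
orientation: [0.004, 0.167, 0.986, 0.001]
wrist_force: [0.0, -0.0, 0.3]
finger_gap: 0.0472
grip_force: 0.0
```

Emit:
jog_arm:
  moves:
    - {"fingers": 0.45,"slide": [0,0,0],"angular": [0,0,0]}
    - {"fingers": 0.45,"slide": [0,0,0],"angular": [0,0,0]}
    - {"fingers": 0.45,"slide": [0,0,0],"angular": [0,0,0]}

```text
clock: 21.03
tcp_pos: [0.5742, 0.0718, 0.269]
orientation: [-0.001, 0.167, 0.986, -0.0]
wrist_force: [0.7, -0.1, -0.1]
finger_gap: 0.0473
grip_force: 0.0
```

```bash
python3 - <<'E'
from h import *
np.set_printoptions(precision=4,suppress=True)
goto([.6,.06,.27],160.8)
w=cam('wrist'); im=w['color'].astype(int).sum(2)
for n in ['stud_mid','clip_seat','clip_bow','clip_neck','strap_tip','strap_hinge']:
    a=tip_of(n,w); print(n,[(np.round(x['point'],1),round(x['p'],2)) for x in a[:1]],atz(w,a[0]['point'],.104 if 'strap' in n else .1125) if a else '')
u=look_for('clip_bow',w)[0]['point'];print(u)
c,r=int(u[0]),int(u[1])
for y in range(r-45,r+55,2): print(y,''.join('%x'%min(15,v//45) for v in im[y,c-36:c+36]))
E
```

```text
t 21.03 tcp [0.5742 0.0718 0.269 ] yaw 160.8 j6 0.32 F [ 0.7 -0.1 -0.1] gap 0.0473
slide [-28.2  -2.6  -1.1] ang [-0.05 -0.14 -0.  ]
stud_mid [(array([319.9, 219.3]), 0.55)] [0.6051 0.0579 0.1125]
clip_seat [] 
clip_bow [(array([323.8, 186.3]), 0.62)] [0.5776 0.071  0.1125]
clip_neck [(array([321.6, 224.9]), 0.73)] [0.6106 0.0575 0.1125]
strap_tip [(array([320.3, 136.8]), 0.63)] [0.538  0.0816 0.104 ]
strap_hinge [(array([318.7, 292.9]), 0.79)] [0.6807 0.03   0.104 ]
[321.8, 198.7]
153 7767777767abcbcbccbccbcbccbbba87667666678abbbbbcccccccccccccbcccccca8676
155 7767677767abccccbcccccccccccccb988987778abcccccccccccccccccccccccccb8777
157 7677776767abbcbccccccccccccccccbbbcba9abbccccccccccccccccccccccccccb9776
159 77776776679bbbbbccbbcbcbcbbbbaa989abbaa989abbcccccccccccccccccccccba8777
161 77777776679bbccbbcbccbbba98876666677766666779aabccccccccccccccccccca8777
163 7777767777abbbbbbccbbbb9876666555555555555555667abccccccccccccccccca8777
165 7777777768abbbbbbbbbbb9776655555555555555555556678abccccccccccccccb97777
167 7677777667abbccbbbbbb9766655567888888888887777777678abccbcccccccccb977
[... 2536 characters left out ...]
8767777
235 7766767778abbbbbbbbba75689aa98789abbbbbbbba9889aa98657abbcccbbbba8776777
237 7667677768abbbbbbbbb9778aaa986666778898887765689baa868abbcbcbbbba8767676
239 76767777679abbbbbba9879abaaaaabbbbaaaaaaaaaaaaa99bba88abccbbbbba97666676
241 77677676778abbbbbb9889aaaaabbbbbbbbbbbbcbccbbbbbaaaba99abbbbbbba87667676
243 77677777678abbbbb9789aaaabbbbbbbbbbbbbccbbbbbbbbbaaaaa99abbbbbba87766777
245 76767767678abbba988aaaaabbbbbbbbbbbbbbbbbbbbbbbbbbaaaaa99abbbbba87676767
247 77667766678abbbba9aaaaabbbbbbbbbcbbbbbcbbbbbbbbbbbbaaabaaabbbbba87667667
249 67777667668abbbbbbbbabbbbbbbbbbbbbbbbbbbcbbbbbbbbbbbbaababbbbbb987767767
251 76777666678abbbbbbbbbbbbbbbbbbbbbbbbbbbbbbbbbbbbbbbbbbbbbbbbbbb977766766
```

```bash
python3 - <<'E'
from h import *
np.set_printoptions(precision=4,suppress=True)
w=cam('wrist'); d=np.array([.9385,-.3453,0]);l=np.array([.3453,.9385,0]); o=321-36
h=atz(w,(o+37.5,228.5),.127); t=(atz(w,(o+17.5,248),.112)+atz(w,(o+56.5,248),.112))/2; b=atz(w,(o+37.5,162),.117); n=(atz(w,(o+37,0),.112))
for X in (b,t): print((X-h)@d*1000,(X-h)@l*1000)
print(get_state()['clock'])
E
```

```text
-55.27802053163294 -1.0094136313836786
25.732478283313043 -0.030581399035828696
21.4833
```

The clip looks seated in the picture, but the head's height adds parallax of a few millimetres. I'll look from straight above the stud before deciding.

Emit:
jog_arm:
  moves:
    - {"fingers": 0.45,"slide": [-30,0,5],"angular": [0,0,0]}
    - {"fingers": 0.45,"slide": [-65,0,15],"angular": [0,0,0]}
    - {"fingers": 0.45,"slide": [-95,0,25],"angular": [0,0,0]}
    - {"fingers": 0.45,"slide": [-112,0,30],"angular": [0,0,0]}
    - {"fingers": 0.45,"slide": [-114,0,30],"angular": [0,0,0]}
    - {"fingers": 0.45,"slide": [-114,0,30],"angular": [0,0,0]}
    - {"fingers": 0.45,"slide": [-114,0,30],"angular": [0,0,0]}
    - {"fingers": 0.45,"slide": [-114,0,30],"angular": [0,0,0]}

```text
clock: 22.15
tcp_pos: [0.6818, 0.0348, 0.2418]
orientation: [0.0, 0.166, 0.986, 0.0]
wrist_force: [-0.9, -0.6, 0.6]
finger_gap: 0.0469
grip_force: 0.0
```

```bash
python3 - <<'E'
from h import *
np.set_printoptions(precision=4,suppress=True)
goto([.6,.06,.27],160.8)
w=cam('wrist'); im=w['color'].astype(int).sum(2); print(w['W'][:3,3])
r,c=proj(w,np.array([.606,.06,.112]))[::-1].astype(int); print(r,c)
for y in range(max(0,r-70),r+45,2): print(y,''.join('%x'%min(15,v//45) for v in im[y,c-38:c+38]))
E
```

```text
t 22.15 tcp [0.6818 0.0348 0.2418] yaw 160.84 j6 0.27 F [-0.9 -0.6  0.6] gap 0.0469
slide [ 85.5  -3.1 -28.3] ang [0.01 0.03 0.04]
[0.605  0.0614 0.3743]
83 321
13 7778acdcddcddcddcba988abcccba8779aa99aaaaaaa99876689bcccbaabcccdcccccccccdcb
15 7767acddddddddddcb9878abccb9879bcdddddcdcdddddcb86679abccbabcdddddcdddddcdcb
17 7767acdddddddddddcb878abccb98acdddddddddddddcba987668abcbbabcddddddddddddddb
19 7777accddddddddddcb978abcca99bdddddddddddddddca887778abccaacdddddddddddddddb
21 7778acccccccccccca8778abccb99bcccccccccccdcdccb987678acccaabcdddddddddddddca
23 7769bccdddddccccca7668abcca989aaaaaaaaaaabbbbba976679accbaabcccddddddddccccb
25 7779bcdcdddddccccb8558abccb97666666666666666666544579abcba877accddddddddcccb
27 7789cccdddddddccdc8558abcca97666666666666666654444579abcba867acdddddddddcccb
29 778acddcdddddccccb8568abccb97666666666666666665444579accba877acddddddddcdccb
31 777accdddddddcccca7568abcca97666666666666667665444579bccba867acdddddddddcdca
33 7768bddddddddccccb8558abcca97666666666666666666544579bccb9757acddddddddcccca
35 7779bcdddddddcccdc8568abccb97666666666666666666544579bcc
[... 3014 characters left out ...]
655456666566776665567776668abccb989cddddddddcdcb9777
113 4444577777777777766677665555565556777888777787877778abccb99bddddccba99976567
115 4444567777777777766776666777777778999bccdcddccccccba9abccb99aa99877777765557
117 44445677777777766677665677777777777789aacddddddddddca9abcca87777777777654456
119 4444567777777776677665677777777777777778acddddddddddca9aa9876777777777654445
121 44445677777777667766567777777777777777779bcdddddcccdca8777666667777777654445
123 444456777777666676656777777777777777777779bbbba999aba97666677666777777654466
125 4444567777777666666677777777777777777777777777777777777766666666777777654456
127 4444567777777766667777777777777787777777777777777777777776666677777777654455
```

From straight above, the head (centre row 85) sits in the clip's pocket (widest at row 84.5). The neck is at rows 95–97, where it should be for a clip that is home, and the legs are closed. The robot is clear, so I'm handing in.

```bash
python3 -c "
from workcell import *
print(hand_in())"
```

```text
the job is handed in; nothing more can be done
None
```

The job is handed in: the strap is folded flat, the clip is snapped home on the stud and released, and the arm is clear; my last overhead view showed all of this, but no verdict came back.

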